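Tip the cam follower into the gauging cradle and flip the keeper over it

TASK

With the fingertips only, tip the standing cam follower over so that it drops roller-first into the trough of the gauging cradle, push it along the trough until its roller is right against the end stop, and then flip the hinged keeper bar over, fully down across the follower. Do not pick up or lift the follower, and leave the other parts on the bench where they are.

Things in the scene. Friction and masses are not known exactly. Their poses are not given: they have to be found in the camera images.
- cradle: fixed steel gauging cradle. Origin under its base plate, on the bench; +x runs along the trough to the end stop, z up. Plate 8 mm thick, x -125 to 100 mm, y -55 to 55 mm. x < 0 is a bare flat landing where the follower stands; x 0 to 85 mm is the trough: two side plates sloping outwards, inner feet at y = +-11 mm, top edges about 28 mm off the middle line and 33 mm above the bench
- follower: loose black phenolic roller cam follower, 0.11 to 0.22 kg: round stem 34 mm thick, 94 mm long, flat foot, small steel roller in a fork at the other end, 118 mm long in all. Origin at the centre of the foot, z along the stem to the roller. Starts standing on the landing, foot at x = -93 to -77 mm, y within 4 mm in the cradle's frame, any yaw
- follower_center (a point): the middle of the follower's length on its axis, 59 mm from the foot; axes as follower. Tipped towards the cradle's +x, it lies on the plate in the trough with its axis 25 mm above the bench, foot still on the landing, some 15 to 60 mm short of the stop
- follower_roller_end (a point): outermost point of the roller on the follower's axis, 118 mm from the foot; this end meets the stop
- end_stop (a point): middle of the end stop's face (the side that meets the roller), at x 85, y 0, z 25 mm in the cradle's frame; the stop is a steel cross plate 75 mm wide whose top is 42 mm above the bench. With the roller on it, the follower's foot is at x = -33 mm
- keeper (a joint): angle of the keeper bar, rad: 0 = level, fully down across the trough (a stop), 1.57 = upright, 1.9 = leaning back away from the trough (the other stop). Starts between 1.55 and 1.9. The stiff hinge keeps it wherever it is left (friction 0.035 N m, about 0.7 N at 50 mm from the hinge; the bar weighs 60 g)
- keeper_hinge (a point): point on the keeper's hinge line, which runs along the cradle's x; at x 50, y 50, z 48 mm in the cradle's frame, axes as the cradle's. Two cheeks beside it, at x 50 +-18 mm, reach 56 mm above the bench
- keeper_tip (a point): middle of the free end of the keeper bar, a flat steel strip 16 mm wide (along the cradle's x) and 6 mm thick, centred on the hinge line and reaching 70 mm from it. When down it points to the cradle's -y, top face 51 mm above the bench, clear over the lying follower
- nipple_center (a point): bystander: stubby brass grease nipple, 18 mm wide, 32 mm tall, standing on the bench beside the cradle; point half-way up
- flyball_center (a point): bystander: nickel governor flyball, 52 mm ball on a small flat with a short stud on top, 62 mm tall, standing on the bench beside the cradle; point 30 mm up
- bushing_center (a point): bystander: bronze bushing, 38 mm wide, 28 mm tall, standing on the bench beside the cradle; point half-way up
- locknut_center (a point): bystander: round steel lock nut, 32 mm wide, 14 mm thick, lying on the bench beside the cradle; point half-way up
- mallet_center (a point): bystander: copper-faced mallet lying on the bench off to the right, head 82 mm long and 38 mm thick, 170 mm handle towards the robot; point in the middle of the head
- funnel_bin: bystander, fixed: small open bin 130 x 130 x 70 mm with a tin funnel, 100 mm across, on a bracket above it, 190 mm tall in all; origin under the bin's centre, off to the left
Things that resemble listed ones, but are neither listed nor needed, are in the scene too. There is more than one size of the follower; the job needs the smallest.

How it is judged:
By the outcome, as a careful person would: the job done as asked, in the order asked, and still so for the second after the job is handed in, with the robot touching nothing.
It also fails if it takes over 51 s, if anything falls off the work surface, if the arm or the gripper's body presses on something with over 40 N, if the wrist force passes 120 N, or if a joint passes its speed limit or range.

ROBOT

A 6-joint arm with a two-finger parallel gripper is mounted at the origin on the work surface. World frame = base frame: x ahead of the robot, y to its left, z up, the work surface at z = 0. Lengths are in m, angles in rad, forces in N, time in s.
With the tool pointing down it reaches from about 0.375 to 0.925 m from the base axis. Payload 5.7 kg.
Tool frame: the origin (TCP) lies midway between the tips of the shut fingers; the grasp point (between the pads) lies 19 mm behind it; z points along the fingers, y is the line along which they close (so a half turn about z gives the same grasp; the last joint's range is limited). The gripper opens to 88 mm and grips with 3 to 60 N. Pads are 20 mm wide; open, the fingers measure 115 mm over their backs; the gripper's body (75 mm by 178 mm) begins 61 mm behind the grasp point.
Start: joints at [-1.23, 0.359, 1.51, -0, 1.272, -0.115], TCP at [0.264, -0.539, 0.223] pointing down, gripper open.
Joint ranges: [-2.97, 2.97], [-1.01, 2.36], [0.21, 2.38], [-0.96, 4.11], [0.2, 2.71], [-2.98, 2.98]. Speed limits (rad/s): [2.39, 2.39, 3.14, 3.14, 3.14, 3.14].

INTERFACE

Orientations are given as a rotation vector (axis times angle).
In Python, from workcell import arm, vision, ticket gives the robot as it stands. The module is installed in compiled form; this text tells all that it offers.
- The arm moves only by the tool send_rows, never from a script. Its argument "plan" is a list of rows, each a list of 7 numbers: the turn, a rotation vector about the tool's x, y, z in rad, then the shift along the tool's x, y, z in m, then the closure, from -1 (fully open) to 1 (shut). A call has 1 to 5 rows; each row shifts and turns the commanded pose from where the row before left it, along the tool's axes as they then stand; what a row does not reach is not made up. A row lasts 1/12 s, in which the tool goes at most 41.7 mm and 7.16 degrees, less where a joint would pass 70% of its speed; a pose out of reach is approached as far as the arm can. A call is refused whole if a number of a shift passes 0.0417 or a number of a turn 0.125, either way. A call with a gripper value outside its range is refused whole. The fingers move at their own pace and stop on an object; the grip force is fixed at half the most. Time passes only in rows, so rows that do not move let the fingers close. It gives the time, the measured TCP pose, the force, the opening and the grip force at its end, in the units of the state.
- arm.get_state(): the state, without advancing time (a new reading comes with each control period).
- vision.capture(name): name is "side" or "top"; returns the picture (480x640x3 uint8, red, green, blue); there is no depth.
- vision.camera_info(name): a dict with "fx", "fy", "cx", "cy" (pixels), "eye" and "orientation" of the camera in the world. Camera axes: x right, y up, looking along -z (the intrinsics and any distortion apply to the point x, -y, -z); pixel columns grow to the right and rows downward; lengths in m; the calibration is good to about 2 mm. A picture is of the moment at which its call begins. camera_info takes no time and is no camera call.
- ticket.job_done(): hands the job in; it is judged then, once.
The state is a dict: "clock": time; "joints": joint angles; "qvel": joint speeds; "effort": joint torques, N m; "eef_pos": TCP position; "eef_rot": TCP orientation; "wrist_force": force on the tool from outside, world axes, zero at the start; "torque": the same for the moment, N m; "width": finger opening in m; "grasp_force": force on a finger pad.
Only numpy, scipy, OpenCV 4.12 (cv2) and the standard library are available. Lean on these libraries where they do the work, as an engineer would, in place of code of your own. Each camera call takes 0.05 s, during which the arm holds its last target. There are 200 camera calls.

## Working session

There is one attempt and no reset: what is moved stays moved. The work goes in short steps, Python scripts to look and compute and a tool call to move; the robot and the scene stay as the last step left them, time stands still between calls to the robot, and variables do not carry over. Pictures are saved under pics/ and viewed, at most 13 in all, crops included, and the job is handed in when it is done.

Besides the shell and the picture viewer there is one more tool, called after "Request:" in YAML: its name, and indented under it one key for each argument. send_rows: Moves the arm, as the interface text tells. Its arguments: {"type":"object","properties":{"plan":{"type":"array"}},"required":["plan"]}

```bash
mkdir -p pics; python3 - <<'E'
from workcell import arm, vision
import cv2,numpy as np
for n in("top","side"):
    im=vision.capture(n); cv2.imwrite(f"pics/{n}0.png",im[:,:,::-1]); print(n,vision.camera_info(n))
print(arm.get_state())
E
```

```text
top {'fx': 587.0590520722054, 'fy': 587.0590520722054, 'cx': 321.07011491728974, 'cy': 245.8793694277399, 'eye': array([0.33685658, 0.02835938, 1.46726183]), 'orientation': array([ 0.09084609, -0.11693726, -1.58279026])}
side {'fx': 481.28336365014763, 'fy': 481.28336365014763, 'cx': 321.3242337109843, 'cy': 235.05154366191377, 'eye': array([-0.0495944 ,  0.56316164,  0.71944818]), 'orientation': array([ 0.46564287, -1.05046653, -2.16161501])}
{'clock': 0.1, 'joints': array([-1.23011214e+00,  3.59439186e-01,  1.51129731e+00,  1.79303802e-05,
        1.27248800e+00, -1.15105947e-01]), 'qvel': array([-0.00068644, -0.00063634, -0.00574932, -0.00104318,  0.00018804,
        0.00019435]), 'effort': array([ 2.48174729e-04, -5.16358888e+01, -2.71406347e+01,  6.77041733e-02,
        2.77287379e-02, -2.80525273e-05]), 'eef_pos': array([ 0.26389589, -0.5381773 ,  0.22190018]), 'eef_rot': array([-3.05878443e+00, -7.09397379e-01,  2.61621235e-04]), 'wrist_force': array([-0.4341587 , -0.00822262,  0.11568588]), 'torque': array([ 0.05074285, -0.0565688 ,  0.00910183]), 'grasp_force': 0.0, 'width': 0.08794631973254494}
```

View pics/top0.png

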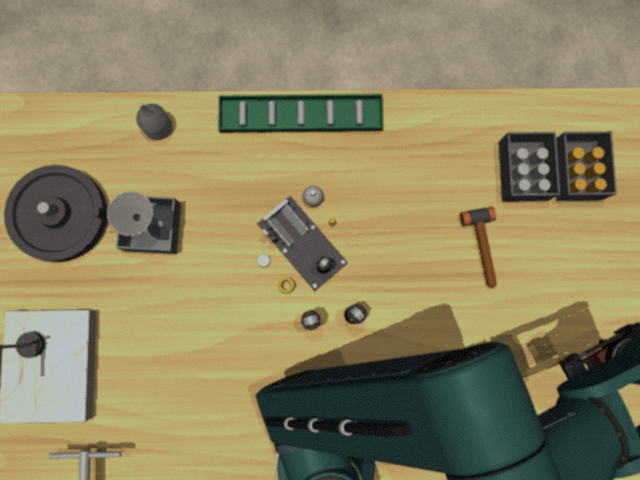

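View pics/side0.png

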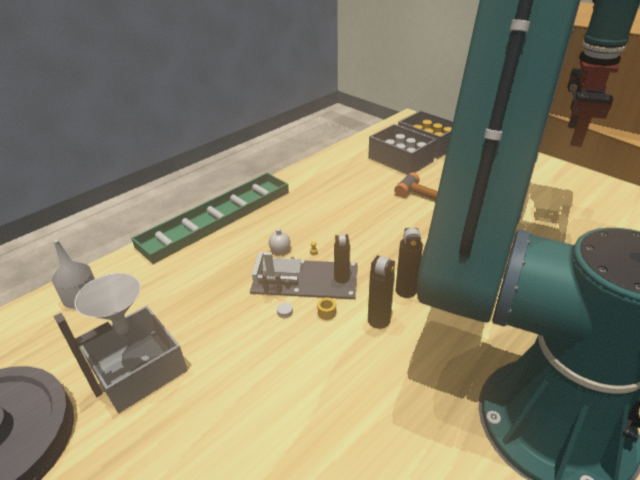

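The top view shows the cradle slanting from its landing corners at about (315,290) and (346,262) to its stop end at about (258,222) and (291,197). There are three follower candidates: (326,265) on the landing, and (311,320) and (356,314) on the bare bench. The one at (326,265), side view (342,258), fits because it stands on the landing and is the smallest. I'll confirm that in an enlarged crop.

```bash
python3 - <<'E'
import cv2,numpy as np
t=cv2.imread("pics/top0.png")[185:305,245:365]; s=cv2.imread("pics/side0.png")[215:335,240:440]
t=cv2.resize(t,(560,560),interpolation=cv2.INTER_CUBIC)
cv2.imwrite("pics/topc.png",t)
cv2.imwrite("pics/sidec.png",cv2.resize(s,(800,480),interpolation=cv2.INTER_CUBIC))
E
```

```text
(no output)
```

View pics/topc.png

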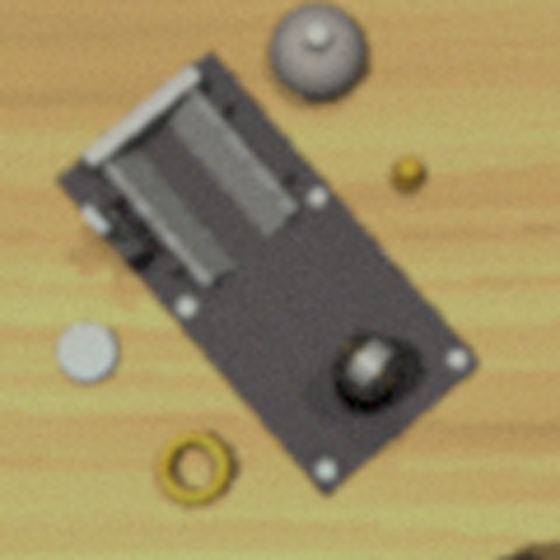

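View pics/sidec.png

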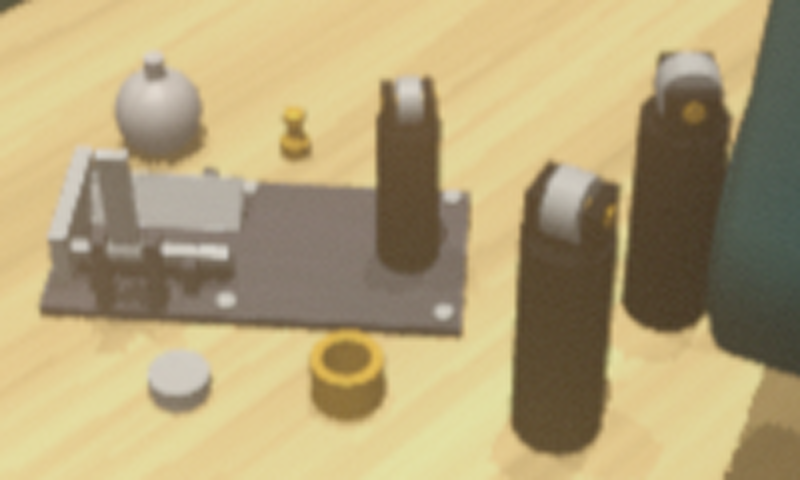

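```bash
cat > h.py <<'E'
import numpy as np, cv2
from scipy.spatial.transform import Rotation as R
from workcell import arm, vision
CI={n:vision.camera_info(n) for n in("top","side")}
def ray(n,u,v):
    c=CI[n]; d=np.array([(u-c["cx"])/c["fx"],-(v-c["cy"])/c["fy"],-1.])
    return c["eye"],R.from_rotvec(c["orientation"]).apply(d)
def onz(n,u,v,z):
    e,d=ray(n,u,v); return e+d*(z-e[2])/d[2]
def proj(n,p):
    c=CI[n]; q=R.from_rotvec(c["orientation"]).inv().apply(np.asarray(p)-c["eye"])
    return np.array([c["cx"]-c["fx"]*q[0]/q[2],c["cy"]+c["fy"]*q[1]/q[2]])
E
python3 - <<'E'
from h import *
k=120/560
tc=[(210,55),(60,180),(328,493),(478,362)]
mod=np.array([(.1,-.055),(.1,.055),(-.125,.055),(-.125,-.055)])
P=np.array([onz("top",245+u*k,185+v*k,.008)[:2] for u,v in tc]); print(P,np.linalg.norm(P-np.roll(P,1,0),axis=1))
sc=[(42,313),(461,333),(470,192)]; ms=mod[[1,2,3]]
S=np.array([onz("side",240+u/4,215+v/4,.008)[:2] for u,v in sc]); print(S)
def fit(A,B):
    a=A-A.mean(0);b=B-B.mean(0)
    th=np.arctan2((a[:,0]*b[:,1]-a[:,1]*b[:,0]).sum(),(a*b).sum())
    r=np.array([[np.cos(th),-np.sin(th)],[np.sin(th),np.cos(th)]]); t=B.mean(0)-r@A.mean(0)
    return th,t,(A@r.T+t-B)
print(fit(mod,P)); print(fit(ms,S)); th,t,e=fit(np.r_[mod,ms],np.r_[P,S]); print(th,t,e*1000)
c,s=np.cos(th),np.sin(th)
r=np.array([[c,-s],[s,c]])
def loc(p): return (r.T@(p[:2]-t))*1000
print("fol top (z.118)",loc(onz("top",245+370*k,185+362*k,.125)),"side foot front",loc(onz("side",240+408/4,215+270/4,.008)), "side top",loc(onz("side",240+410/4,215+78/4,.126)))
print("keeper tip side", proj("side",[0.5,0,0]))
for a in(1.55,1.7,1.9):
    q=[.05,.05-(-.07*-np.cos(a)) if 0 else .05-.07*np.cos(a),.048+.07*np.sin(a)]
    w=np.r_[r@np.array(q[:2])+t,q[2]]; pu=proj("side",w); pt=proj("top",w)
    print(a,(pu-[240,215])*4,(pt-[245,185])/k)
for nm,x in dict(fly=((318,52),.03),nip=((408,172),.016),bush=((195,468),.014),nut=((88,352),.007)).items():
    print(nm,loc(onz("top",245+x[0][0]*k,185+x[0][1]*k,x[1])))
for u,v in((311,320),(356,314)): print("big",loc(onz("top",u,v,.14)))
E
```

```text
[[ 0.6570341   0.07939039]
 [ 0.58926082  0.16080115]
 [ 0.41860222  0.01871847]
 [ 0.48750449 -0.06263484]] [0.22115934 0.10592889 0.22206271 0.1066109 ]
[[ 0.5825722   0.16752767]
 [ 0.41409898  0.02606109]
 [ 0.48460215 -0.05988157]]
(np.float64(0.6963187088576519), array([0.54769051, 0.05708627]), array([[ 0.00265414, -0.00036082],
       [-0.00012633,  0.00262136],
       [-0.00208965,  0.00038955],
       [-0.00043817, -0.00265008]]))
(np.float64(0.7027700496074623), array([0.54375997, 0.06289642]), array([[ 1.94487918e-03,  1.97014706e-03],
       [-1.26921763e-03, -1.98839498e-03],
       [-6.75661553e-04,  1.82479202e-05]]))
0.694615712758103 [0.54607713 0.05939199] [[ 1.07796255  1.75414068]
 [-1.55868616  4.85635002]
 [-3.76752444  2.91872257]
 [-2.25986394 -0.24093784]
 [ 5.12993227 -1.87017191]
 [ 0.73571118 -4.42389839]
 [ 0.64246854 -2.99420514]]
fol top (z.118) [-93.07769646  -2.50493392] side foot front [-92.65240973  13.62175968] side top [-92.3383533   -1.82538812]
keeper tip side [334.08184883 275.4715869 ]
1.55 [115.72203784 141.7567481 ] [104.55826081 212.7448111 ]
1.7 [111.99255934 156.23732687] [ 88.50135403 226.43950361]
1.9 [107.5142562  179.24930416] [ 68.05267038 244.96328427]
fly [ 57.58700566 -98.14378255]
nip [-21.48505652 -94.13882308]
bush [-68.25419732  95.46197153]
nut [16.92717528 98.70676895]
big [-172.74925985  105.84839206]
big [-228.53114301   20.43063212]
```

The crop confirms the follower at (326,265) is the smallest of the three and stands on the landing. The keeper is nearly upright at about 1.65 rad. Measured sizes are 221 x 106 mm for the 225 x 110 mm plate. Cradle pose is about (0.546, 0.059), yaw 0.697, and the follower sits at about x -92, y -2 mm in the cradle frame. I'll turn the tool to the cradle's yaw and move in behind the follower, high up.

Request:
send_rows:
  plan:
    - [0,0,-0.12,0,0,0,0.64]
    - [0,0,-0.121,0,0,0,0.64]
    - [0,0,0,0.02,-0.012,0,0.64]
    - [0,0,0,0.0328,-0.0196,0,0.64]
    - [0,0,0,0.0328,-0.0196,0,0.64]

```text
clock: 0.52
eef_pos: [0.2967, -0.4439, 0.222]
eef_rot: [-2.953, -1.069, -0.0]
wrist_force: [0.8, -0.2, -0.0]
width: 0.0582
grasp_force: 0.0
```

Request:
send_rows:
  plan:
    - [0,0,0,0.0328,-0.0196,0,0.64]
    - [0,0,0,0.0328,-0.0196,0,0.64]
    - [0,0,0,0.0328,-0.0196,0,0.64]
    - [0,0,0,0.0328,-0.0196,0,0.64]
    - [0,0,0,0.0328,-0.0196,0,0.64]

```text
clock: 0.93
eef_pos: [0.3597, -0.2622, 0.2224]
eef_rot: [-2.953, -1.072, 0.0]
wrist_force: [0.9, 0.4, 0.9]
width: 0.0242
grasp_force: 0.0
```

Request:
send_rows:
  plan:
    - [0,0,0,0.0328,-0.0196,0,0.64]
    - [0,0,0,0.0328,-0.0196,0,0.64]
    - [0,0,0,0.0328,-0.0196,0,0.64]
    - [0,0,0,0.0328,-0.0196,0,0.64]
    - [0,0,0,0.0,0.0,0,0.64]

```text
clock: 1.35
eef_pos: [0.4107, -0.1138, 0.2224]
eef_rot: [-2.947, -1.079, -0.002]
wrist_force: [-0.5, -0.6, 0.3]
width: 0.0161
grasp_force: 0.0
```

Request:
send_rows:
  plan:
    - [0,0,0,0.03,-0.0176,0,0.64]
    - [0,0,0,0.03,-0.0176,0,0.64]
    - [0,0,0,0.0148,-0.0088,0,0.64]
    - [0,0,0,0,0,0.03,0.64]
    - [0,0,0,0,0,0,0.64]

```text
clock: 1.77
eef_pos: [0.4368, -0.037, 0.1896]
eef_rot: [-2.949, -1.075, 0.008]
wrist_force: [-1.5, 0.1, -0.3]
width: 0.0158
grasp_force: 0.0
```

```bash
python3 - <<'E'
from h import *
im=vision.capture("side"); t=vision.capture("top")
s=arm.get_state(); p=s["eef_pos"]; print(p,s["eef_rot"],proj("side",p),proj("top",p))
cv2.imwrite("pics/s1.png",cv2.resize(im[160:340,240:440,::-1],(640,576),interpolation=cv2.INTER_CUBIC))
E
```

```text
[ 0.43780534 -0.03819435  0.19200717] [-2.95110061 -1.07208104  0.00490996] [370.31304777 207.29948555] [341.78328223 276.6816827 ]
```

View pics/s1.png

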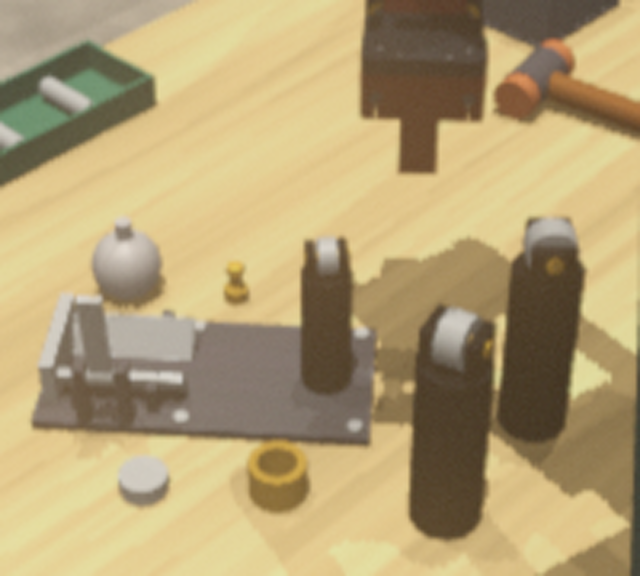

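The shot shows the fingertip bottom at about (370.6,213.7) in side pixels, with the follower top at about (341,235) and both upright. I'll check that against the projected near finger.

```bash
python3 - <<'E'
from h import *
p=arm.get_state()["eef_pos"]; th=.697; X=np.array([np.cos(th),np.sin(th),0]);Y=np.array([-X[1],X[0],0])
for dx in(-.01,.01): print(proj("side",p+Y*.0215+X*dx))
t=np.array([.546,.0594,0])
print("tcp loc",(p-t)@X,(p-t)@Y)
# follower foot front-bottom arc and roller top, side pixels
k=1/3.2
for nm,(u,v),z in(("footL",(303,380),.008),("footR",(351,380),.008),("botmid",(327,392),.008),("topmid",(327,240),.126),("big1top",(455,308),.16),("big1bot",(446,536),0),("big2bot",(534,440),0)):
    q=onz("side",240+u*k,160+v*k,z)-t; print(nm,q@X*1e3,q@Y*1e3)
g=onz("side",240+446*k,160+536*k,0)
for z in(.14,.15,.16,.17,.18): print(z,(proj("side",g+[0,0,z])-[240,160])/k)
E
```

```text
[375.48706041 213.86835909]
[364.9033939  213.51249174]
tcp loc -0.14560836349310677 -0.005380210809296114
footL -76.11037394944954 3.0756169260754738
footR -108.46715512367521 0.919188746994334
botmid -92.96650762566597 13.760114619039921
topmid -91.75289134848411 0.0295064813700076
big1top -169.22805240871037 101.97531223751162
big1bot -172.19270317865562 127.87154532084674
big2bot -229.52344807170928 41.593861287935894
0.14 [458.81687879 365.8408643 ]
0.15 [459.83110884 352.37576789]
0.16 [460.86002959 338.71563523]
0.17 [461.90396254 324.85619787]
0.18 [462.96323866 310.79306191]
```

The side camera agrees with the arm: near fingertip row predicted 213.7, seen 213.7. The follower is at about x -92, y -2 mm. The large followers are about 165 mm tall, so the gripper body clears them with the TCP at z 0.094. I'll descend behind the follower.

Request:
send_rows:
  plan:
    - [0,0,0,0.009,0.002,0.033,0.64]
    - [0,0,0,0.008,0,0.033,0.64]
    - [0,0,0,0,0,0.032,0.64]
    - [0,0,0,0.003,-0.005,0,0.64]
    - [0,0,0,0,0,0,0.64]

```text
clock: 2.28
eef_pos: [0.4511, -0.0228, 0.0945]
eef_rot: [-2.951, -1.07, 0.005]
wrist_force: [-1.1, 0.2, 0.1]
width: 0.016
grasp_force: 0.0
```

```bash
cat >> h.py <<'E'
th=.697; X=np.array([np.cos(th),np.sin(th),0]);Y=np.array([-X[1],X[0],0]);T=np.array([.546,.0594,0])
def loc(p): q=np.asarray(p)-T; return np.array([q@X,q@Y,q[2]])*1e3
def show(name,box=(160,340,240,440)):
    im=vision.capture("side"); s=arm.get_state(); print(loc(s["eef_pos"]).round(1),s["wrist_force"].round(1),s["clock"])
    a,b,c,d=box; cv2.imwrite(f"pics/{name}.png",cv2.resize(im[a:b,c:d,::-1],None,fx=3.2,fy=3.2,interpolation=cv2.INTER_CUBIC))
E
python3 -c "
from h import *
show('s2')"
```

```text
[-124.7   -3.3   95.6] [-0.1 -0.1  0.5] 2.3333
```

Request:
send_rows:
  plan:
    - [0,0,0,0.005,-0.001,0,0.64]
    - [0,0,0,0.004,0,0,0.64]
    - [0,0,0,0.004,0,0,0.64]
    - [0,0,0,0.004,0,0,0.64]
    - [0,0,0,0.004,0,0,0.64]

```text
clock: 2.75
eef_pos: [0.469, -0.0084, 0.0955]
eef_rot: [2.952, 1.073, 0.002]
wrist_force: [-0.2, 0.4, 0.3]
width: 0.0161
grasp_force: 0.1
```

```bash
python3 -c "
from h import *
show('s3')"
```

```text
[-102.    -2.7   95.3] [ 0.8 -0.4  0.7] 2.8
```

View pics/s3.png

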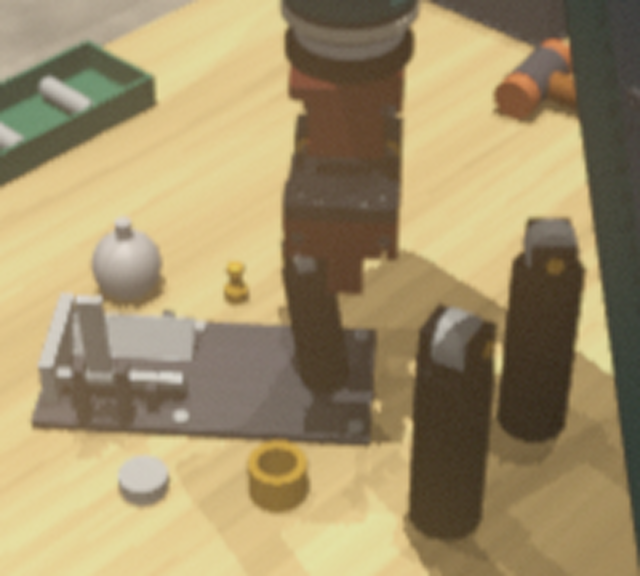

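The follower is tilting about 10° towards the trough, with its top at crop (303,258) and its foot edge still at (327,388). It tips rather than slides, so I'll continue.

Request:
send_rows:
  plan:
    - [0,0,0,0.004,0,0,0.64]
    - [0,0,0,0.004,0,0,0.64]
    - [0,0,0,0.004,0,0,0.64]
    - [0,0,0,0.004,0,0,0.64]
    - [0,0,0,0.003,0,0,0.64]

```text
clock: 3.22
eef_pos: [0.4831, 0.0039, 0.0946]
eef_rot: [-2.953, -1.073, -0.0]
wrist_force: [0.0, -1.4, 0.3]
width: 0.0157
grasp_force: 0.0
```

Request:
send_rows:
  plan:
    - [0,0,0,0,0,0,0.64]
    - [0,0,0,0,0,0,0.64]
    - [0,0,0,0,0,0,0.64]
    - [0,0,0,-0.012,0,0,0.64]
    - [0,0,0,-0.012,0,0,0.64]

```text
clock: 3.63
eef_pos: [0.4636, -0.0123, 0.0946]
eef_rot: [-2.952, -1.074, 0.0]
wrist_force: [-0.6, -0.4, 0.1]
width: 0.0159
grasp_force: 0.0
```

```bash
python3 -c "
from h import *
show('s4')"
```

```text
[-112.1   -0.8   94.3] [-0.9 -0.9 -0.1] 3.6833
```

View pics/s4.png

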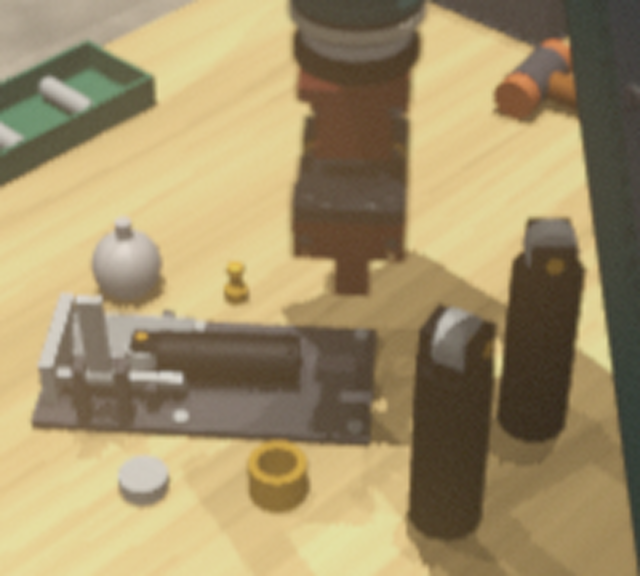

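The follower lies roller-first in the trough. Its foot is at crop (300,357) and its roller is near (140,345). I'll lower behind the foot after working out where it is.

```bash
python3 - <<'E'
from h import *
# top edge of foot rim at z=.042, seen at (301,335); bottom-ish near edge
for (u,v),z in(((301,335),.042),((300,372),.025)): print(loc(onz("side",240+u/3.2,160+v/3.2,z)))
im=vision.capture("top"); 
for x in(-33,85): print(x,(proj("side",T+X*x/1e3+[0,0,.042])-[240,160])*3.2)
s=arm.get_state();print(loc(s["eef_pos"]))
E
```

```text
[-74.47544147  -4.11055415  42.        ]
[-74.95083838  13.73121562  25.        ]
-33 [238.52307989 336.38901344]
85 [ 64.33910699 328.86472883]
[-111.20032706   -0.96275793   94.35352758]
```

Request:
send_rows:
  plan:
    - [0,0,0,0.014,0,0.01,0.64]
    - [0,0,0,0,0,0.033,0.64]
    - [0,0,0,0,0,0.033,0.64]
    - [0,0,0,0,0,0,0.64]
    - [0,0,0,0.006,0,0,0.64]

```text
clock: 4.15
eef_pos: [0.4765, 0.0009, 0.0176]
eef_rot: [-2.951, -1.07, 0.009]
wrist_force: [-0.3, -0.7, -0.4]
width: 0.0159
grasp_force: 0.0
```

Request:
send_rows:
  plan:
    - [0,0,0,0.006,0,0,0.64]
    - [0,0,0,0.006,0,0,0.64]
    - [0,0,0,0.006,0,0,0.64]
    - [0,0,0,0.006,0,0,0.64]
    - [0,0,0,0.006,0,0,0.64]

```text
clock: 4.57
eef_pos: [0.5037, 0.0207, 0.0197]
eef_rot: [2.952, 1.073, 0.002]
wrist_force: [-1.0, -1.5, 0.7]
width: 0.0162
grasp_force: 0.7
```

```bash
python3 -c "
from h import *
show('s5')"
```

```text
[-56.1  -2.9  19.6] [1.5 1.  0.8] 4.6167
```

View pics/s5.png

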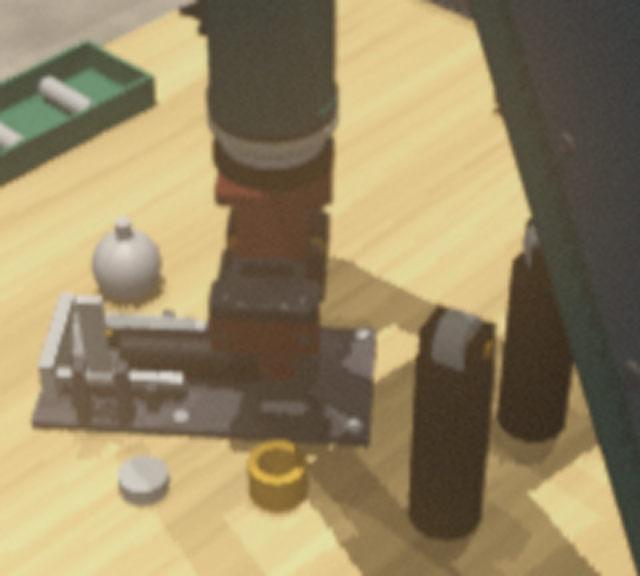

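The follower is sliding along the trough, its roller now near crop (110,338) with 13 mm or so to go. I'll push slowly until the force rises.

Request:
send_rows:
  plan:
    - [0,0,0,0.003,0,0,0.64]
    - [0,0,0,0.003,0,0,0.64]
    - [0,0,0,0.003,0,0,0.64]
    - [0,0,0,0.001,0,0,0.64]
    - [0,0,0,0,0,0,0.64]

```text
clock: 5.03
eef_pos: [0.5105, 0.0268, 0.0186]
eef_rot: [-2.953, -1.073, -0.0]
wrist_force: [-0.5, 0.7, 0.1]
width: 0.0157
grasp_force: 0.0
```

Request:
send_rows:
  plan:
    - [0,0,0,0.001,0,0,0.64]
    - [0,0,0,0.001,0,0,0.64]
    - [0,0,0,0,0,0,0.64]

```text
clock: 5.28
eef_pos: [0.5118, 0.028, 0.0186]
eef_rot: [-2.953, -1.072, 0.0]
wrist_force: [-0.5, -0.2, 0.1]
width: 0.0158
grasp_force: 0.2
```

Request:
send_rows:
  plan:
    - [0,0,0,0.001,0,0,0.64]
    - [0,0,0,0.001,0,0,0.64]
    - [0,0,0,0,0,0,0.64]

```text
clock: 5.53
eef_pos: [0.5135, 0.0293, 0.0186]
eef_rot: [-2.953, -1.072, -0.0]
wrist_force: [-0.5, -0.2, 1.0]
width: 0.0157
grasp_force: 0.1
```

Request:
send_rows:
  plan:
    - [0,0,0,0.001,0,0,0.64]
    - [0,0,0,0.001,0,0,0.64]
    - [0,0,0,0,0,0,0.64]

```text
clock: 5.78
eef_pos: [0.5151, 0.0306, 0.0187]
eef_rot: [-2.953, -1.073, -0.0]
wrist_force: [-0.1, 0.2, 0.4]
width: 0.016
grasp_force: 0.1
```

Request:
send_rows:
  plan:
    - [0,0,0,0.001,0,0,0.64]
    - [0,0,0,0.001,0,0,0.64]
    - [0,0,0,0,0,0,0.64]

```text
clock: 6.03
eef_pos: [0.5151, 0.031, 0.0186]
eef_rot: [2.952, 1.074, -0.004]
wrist_force: [-4.0, -5.8, 4.2]
width: 0.0155
grasp_force: 3.4
```

The force jumped to about 8 N, with the TCP stalled at x ≈ -42, which fits the roller on the stop. I'll back off, rise and check.

Request:
send_rows:
  plan:
    - [0,0,0,-0.002,0,0,0.64]
    - [0,0,0,-0.012,0,0,0.64]
    - [0,0,0,-0.012,0,0,0.64]
    - [0,0,0,0,0,-0.035,1]
    - [0,0,0,0,0,-0.035,1]

```text
clock: 6.45
eef_pos: [0.4925, 0.0146, 0.0874]
eef_rot: [-2.95, -1.07, 0.01]
wrist_force: [0.7, 0.5, -0.1]
width: 0.0057
grasp_force: 0.0
```

Request:
send_rows:
  plan:
    - [0,0,0,0,0,-0.035,1]
    - [0,0,0,0,0,-0.035,1]
    - [0,0,0,-0.02,0,-0.035,1]
    - [0,0,0,-0.02,0,0,1]
    - [0,0,0,0,0,0,1]

```text
clock: 6.87
eef_pos: [0.4638, -0.0122, 0.1953]
eef_rot: [2.952, 1.071, 0.002]
wrist_force: [0.1, 0.2, -0.0]
width: 0.0001
grasp_force: 0.0
```

```bash
python3 -c "
from h import *
show('s6',(220,310,240,380))
print(arm.get_state()['width'])
im=cv2.imread('pics/s6.png');cv2.imwrite('pics/s6.png',cv2.resize(im,None,fx=1.7,fy=1.7,interpolation=cv2.INTER_CUBIC))
# foot end: brightness step along follower axis line in side image
for x in (-33,-43,85):print((proj('side',T+X*x/1e3+[0,0,.042])-[240,220])*5.44)"
```

```text
[-108.2   -1.8  194.1] [ 0.2  0.2 -0.2] 6.9167
0.0004877047025713279
[405.48923581 245.46132285]
[430.85250319 246.55694858]
[109.37648188 232.67003901]
```

View pics/s6.png

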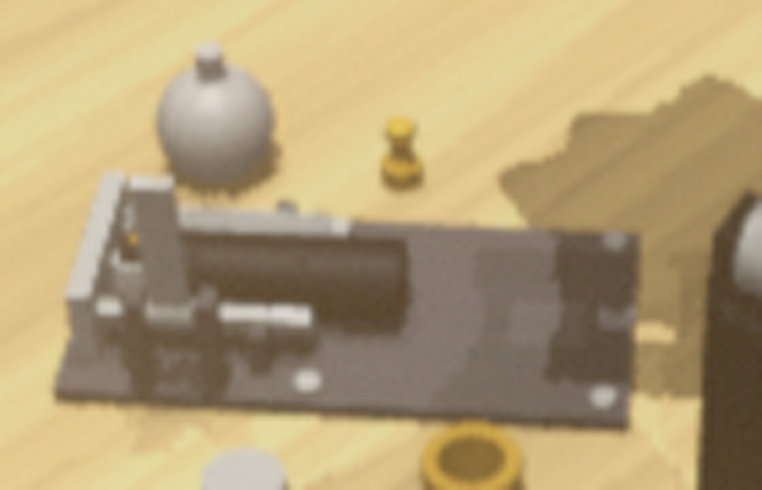

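The follower's foot end is at crop column 408, against a predicted 405 for foot x = -33, so the roller is on the stop. The keeper tip is at crop (152,183), about 1.69 rad. I'll move to the keeper's outer side with the fingers shut.

Request:
send_rows:
  plan:
    - [0,0,0,0.0316,-0.0194,0,1]
    - [0,0,0,0.0316,-0.0194,0,1]
    - [0,0,0,0.0316,-0.0194,0,1]
    - [0,0,0,0.0316,-0.0194,0,1]
    - [0,0,0,0.0316,-0.0194,0,1]

```text
clock: 7.33
eef_pos: [0.5243, 0.1671, 0.192]
eef_rot: [-2.952, -1.071, 0.003]
wrist_force: [0.3, -0.7, 1.0]
width: 0.0003
grasp_force: 0.0
```

Request:
send_rows:
  plan:
    - [0,0,0,0,0,0,1]
    - [0,0,0,0,0,0.025,1]
    - [0,0,0,0,0,0,1]
    - [0,0,0,0,0,0,1]

```text
clock: 7.67
eef_pos: [0.5225, 0.1647, 0.1665]
eef_rot: [-2.952, -1.072, 0.009]
wrist_force: [0.1, 0.9, -0.1]
width: 0.0005
grasp_force: 0.0
```

```bash
python3 -c "
from h import *
show('s7',(200,310,230,370))"
```

```text
[ 50.3  95.2 167.7] [ 0.3 -0.7  0.3] 7.7167
```

Request:
send_rows:
  plan:
    - [0,0,0,0,0,0.034,1]
    - [0,0,0,0,0,0.033,1]
    - [0,0,0,0,0.007,0,1]
    - [0,0,0,0,0.007,0,1]
    - [0,0,0,0,0.007,0,1]

```text
clock: 8.13
eef_pos: [0.5398, 0.1483, 0.1033]
eef_rot: [2.953, 1.072, 0.003]
wrist_force: [0.9, 0.1, 0.3]
width: 0.0004
grasp_force: 0.0
```

Request:
send_rows:
  plan:
    - [0,0,0,0,0.007,0,1]
    - [0,0,0,0,0.006,0.001,1]
    - [0,0,0,0,0.007,0.001,1]
    - [0,0,0,0,0.007,0.001,1]
    - [0,0,0,0,0.007,0.003,1]

```text
clock: 8.55
eef_pos: [0.5611, 0.1225, 0.0964]
eef_rot: [2.953, 1.072, 0.003]
wrist_force: [0.0, 1.5, 0.6]
width: 0.0004
grasp_force: 0.3
```

```bash
python3 -c "
from h import *
show('s8',(180,310,230,390))"
```

```text
[51.9 37.6 95.6] [ 0.3 -0.5 -0.3] 8.6
```

View pics/s8.png

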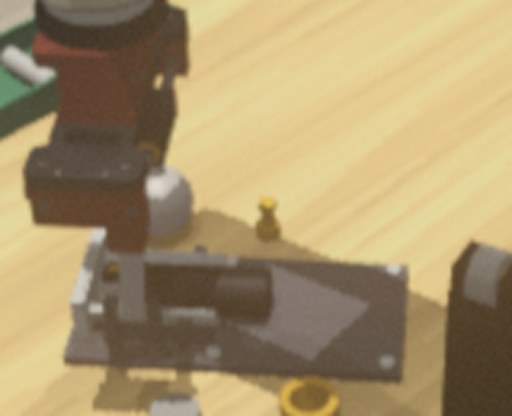

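The finger is over the bar at crop (128,245) and the bar is rotating down ahead of it, at roughly 1 rad. I'll follow the arc down.

Request:
send_rows:
  plan:
    - [0,0,0,0,0.004,0.005,1]
    - [0,0,0,0,0.006,0.005,1]
    - [0,0,0,0,0.005,0.006,1]
    - [0,0,0,0,0.004,0.006,1]
    - [0,0,0,0,0.004,0.007,1]

```text
clock: 9.02
eef_pos: [0.575, 0.105, 0.0659]
eef_rot: [-2.953, -1.073, 0.0]
wrist_force: [0.2, -0.9, 0.4]
width: 0.0005
grasp_force: 0.3
```

Request:
send_rows:
  plan:
    - [0,0,0,0,0.002,0.006,1]
    - [0,0,0,0,0.002,0.005,1]
    - [0,0,0,0,0.001,0.003,1]
    - [0,0,0,0,0,0,1]

```text
clock: 9.35
eef_pos: [0.5775, 0.1015, 0.0518]
eef_rot: [-2.952, -1.072, 0.002]
wrist_force: [-0.5, -0.1, 0.3]
width: 0.0004
grasp_force: 0.0
```

Request:
send_rows:
  plan:
    - [0,0,0,0,0.002,0.001,1]
    - [0,0,0,0,0.002,0.001,1]
    - [0,0,0,0,0,0,1]

```text
clock: 9.6
eef_pos: [0.5798, 0.0994, 0.0513]
eef_rot: [-2.951, -1.071, 0.001]
wrist_force: [-2.1, 3.2, 4.5]
width: 0.0003
grasp_force: 2.5
```

Request:
send_rows:
  plan:
    - [0,0,0,0,0,0.001,1]
    - [0,0,0,0,0,0.001,1]
    - [0,0,0,0,0,0,1]

```text
clock: 9.85
eef_pos: [0.5799, 0.0994, 0.0509]
eef_rot: [-2.952, -1.072, 0.0]
wrist_force: [-8.3, 2.9, 19.6]
width: 0.0004
grasp_force: 9.8
```

The bar is on its stop: z 0.051 and 20 N up. I'll lift straight off, move clear and check.

Request:
send_rows:
  plan:
    - [0,0,0,0,0,-0.004,1]
    - [0,0,0,0,0,-0.02,1]
    - [0,0,0,0,0,-0.038,1]
    - [0,0,0,0,0,-0.038,1]
    - [0,0,0,0,0,-0.038,1]

```text
clock: 10.27
eef_pos: [0.58, 0.0984, 0.1881]
eef_rot: [-2.953, -1.073, 0.001]
wrist_force: [1.0, -0.0, -0.2]
width: 0.0006
grasp_force: 0.0
```

Request:
send_rows:
  plan:
    - [0,0,0,-0.035,0,-0.01,1]
    - [0,0,0,-0.035,0,0,1]
    - [0,0,0,-0.035,0,0,1]
    - [0,0,0,-0.035,0,0,1]
    - [0,0,0,0,0,0,1]

```text
clock: 10.68
eef_pos: [0.4674, 0.0064, 0.1964]
eef_rot: [-2.953, -1.07, 0.008]
wrist_force: [0.0, -0.6, -1.0]
width: 0.0004
grasp_force: 0.0
```

```bash
python3 -c "
from h import *
show('s9',(180,340,230,400))
f=lambda x,y,z:(proj('side',T+X*x/1e3+Y*y/1e3+[0,0,z/1e3])-[230,180])*3.2
print('tip down',f(50,-20,51),'foot',f(-33,0,42),'stop',f(85,0,42))"
```

```text
[-91.2   8.6 196.9] [0.5 0.1 0.8] 10.7333
tip down [151.447806   237.71083604] foot [270.52307989 272.38901344] stop [ 96.33910699 264.86472883]
```

View pics/s9.png

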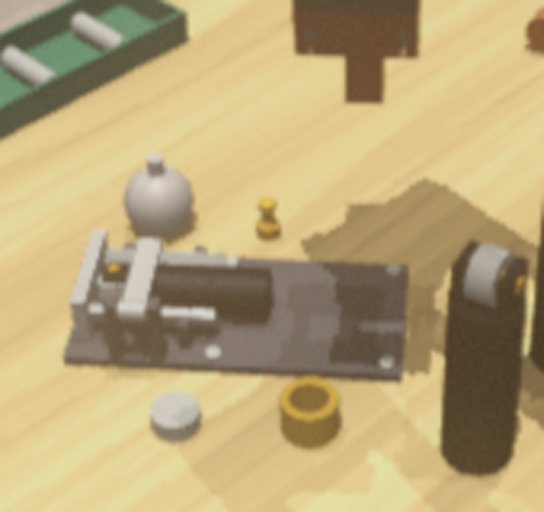

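The keeper lies across the follower, its tip at crop (150,240) against a predicted (151,238). The foot is at (272,275) against a predicted (270,272), the bystanders in view are where they were, and the robot is clear.

```bash
python3 -c "
from workcell import ticket
print(ticket.job_done())"
```

```text
the job is handed in; nothing more can be done
None
```

The job is handed in: I tipped the follower into the trough, pushed its roller up to the end stop and flipped the keeper fully down across it, in about 11 s; the last camera check matched the expected positions, but no verdict came back.

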